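Close the component dry box and snap its four lid clips

TASK

Close the dry box: pick the lid up by its grip bar, lay it square on the box so that it sits in the mouth on its gasket, and let go. Then swing the four clips down and press them in, one after another in opposite-corner order (any corner first, then the one diagonally opposite, then the other two), each until it snaps home over the rim. Press by feel and never force a clip against its stop (30 N breaks it), and leave the other things on the bench where they are.

Things in the scene. Friction and masses are not known exactly. Their poses are not given: they have to be found in the camera images.
- drybox: Dark grey open plastic dry box, full of reels, heavy: it does not shift. Body 146 x 97 mm (long side along its x), 70 mm high; rim flange 160 x 116 mm. Origin: centre of its underside, z up. Both long sides of the rim turn down as a skirt 58 mm from the middle line, ending in a rounded 5 mm bead whose middle is 59 mm above the origin; the clips hook under this bead.
- mouth (a point): Centre of the box's mouth (140 x 92 mm) at rim height, 70 mm above the box's origin. A soft black gasket on the rim stands 4 mm proud (top 74 mm above the box's origin). The lid laid on it has its origin 62 mm above the box's origin, axes parallel (a half turn fits too); with all clips home about 60.6 mm.
- lid: Loose white lid, about 0.25 kg, plate 158 x 115 x 5 mm, long side along its x. Origin: centre of the underside of its plug lip, z up. The lip (138 x 90 mm outside, 1 mm play in the mouth all round, its lower half tapered in by about 3 mm) spans 0 to 12 mm, the plate 12 to 17 mm above the origin. Starts right way up on the mat, standing on the lip.
- lid_grip (a point): Middle of the lid's black grip bar, 34 mm above the lid's origin. The bar is 70 mm long along the lid's x, 14 mm wide along y, and stands from 17 to 41 mm above the lid's origin.
- clip_a (a joint): Angle (rad) of the blue clip at the lid's +x, +y corner (diagonal partner: clip c). 0: hanging down, snapped home (hard stop); 1.57: straight out level; 2.05: open stop. Open, it stays where left. Hinge axis along the lid's x through (+48, +60, 13) mm in the lid's frame. From about 0.35 its tooth rides on the bead; past about 0.08 it snaps to 0, else it springs back.
- clip_b (a joint): Angle (rad) of the blue clip at the lid's +x, -y corner (diagonal partner: clip d). 0: hanging down, snapped home (hard stop); 1.57: straight out level; 2.05: open stop. Open, it stays where left. Hinge axis along the lid's x through (+48, -60, 13) mm in the lid's frame. From about 0.35 its tooth rides on the bead; past about 0.08 it snaps to 0, else it springs back.
- clip_c (a joint): Angle (rad) of the blue clip at the lid's -x, -y corner (diagonal partner: clip a). 0: hanging down, snapped home (hard stop); 1.57: straight out level; 2.05: open stop. Open, it stays where left. Hinge axis along the lid's x through (-48, -60, 13) mm in the lid's frame. From about 0.35 its tooth rides on the bead; past about 0.08 it snaps to 0, else it springs back.
- clip_d (a joint): Angle (rad) of the blue clip at the lid's -x, +y corner (diagonal partner: clip b). 0: hanging down, snapped home (hard stop); 1.57: straight out level; 2.05: open stop. Open, it stays where left. Hinge axis along the lid's x through (-48, +60, 13) mm in the lid's frame. From about 0.35 its tooth rides on the bead; past about 0.08 it snaps to 0, else it springs back.
- flap_a: Flap of clip a: panel 36 mm wide, 36 mm from hinge to tip, 3 mm thick. Origin on its outer face, 24 mm from the hinge towards the tip and 4.5 mm outside the hinge axis; x along the hinge, y out of the outer face (up when the clip stands out level), z to the hinge. Pushed here in and down along its swing it snaps at about 8 to 16 N, then is rigid; above 30 N it breaks.
- flap_b: Flap of clip b: panel 36 mm wide, 36 mm from hinge to tip, 3 mm thick. Origin on its outer face, 24 mm from the hinge towards the tip and 4.5 mm outside the hinge axis; x along the hinge, y out of the outer face (up when the clip stands out level), z to the hinge. Pushed here in and down along its swing it snaps at about 8 to 16 N, then is rigid; above 30 N it breaks.
- flap_c: Flap of clip c: panel 36 mm wide, 36 mm from hinge to tip, 3 mm thick. Origin on its outer face, 24 mm from the hinge towards the tip and 4.5 mm outside the hinge axis; x along the hinge, y out of the outer face (up when the clip stands out level), z to the hinge. Pushed here in and down along its swing it snaps at about 8 to 16 N, then is rigid; above 30 N it breaks.
- flap_d: Flap of clip d: panel 36 mm wide, 36 mm from hinge to tip, 3 mm thick. Origin on its outer face, 24 mm from the hinge towards the tip and 4.5 mm outside the hinge axis; x along the hinge, y out of the outer face (up when the clip stands out level), z to the hinge. Pushed here in and down along its swing it snaps at about 8 to 16 N, then is rigid; above 30 N it breaks.
- driver: Screwdriver with red handle, 170 mm long, lying on the mat; bystander. Origin at the middle of its underside.
- jar: Small screw jar with black cap, 52 mm across, 60 mm high, standing; bystander. Origin: centre of its underside.
- cassette: Closed grey parts case, 60 x 110 x 35 mm, standing flat; bystander. Origin: centre of its underside.
There are look-alikes about, which are no part of the job. What is meant by the lid is not orange, and is the smaller of those in its own colour. Several things look just like the drybox: the one meant starts farthest to the robot's right.

How it is judged:
By the outcome, as a careful person would: the job done as asked, in the order asked, and still so for the second after the job is handed in, with the robot touching nothing.
It also fails if it takes over 64 s, if anything falls off the work surface, if the arm or the gripper's body presses on something with over 40 N, if the wrist force passes 120 N, or if a joint passes its speed limit or range.

ROBOT

A 7-joint arm with a two-finger parallel gripper is mounted at the origin on the work surface. World frame = base frame: x ahead of the robot, y to its left, z up, the work surface at z = 0. Lengths are in m, angles in rad, forces in N, time in s.
With the tool pointing down it reaches from about 0.4 to 0.85 m from the base axis. Payload 4.5 kg.
Tool frame: the origin (TCP) lies at the centre of the arm's flange, where the gripper is bolted on; the fingertips stand 173 mm ahead of it and the grasp point (between the pads) lies 155 mm ahead of it; z points along the fingers, y is the line along which they close (so a half turn about z gives the same grasp; the last joint's range is limited). The gripper opens to 85 mm and grips with 20 to 120 N. Pads are 22 mm wide; open, the fingers measure 114 mm over their backs; the gripper's body (76 mm by 85 mm) begins 54 mm behind the grasp point. The pads swing forward as they close: fully open they stand 13 mm farther back than shut.
Start: joints at [-1.304, 0.689, -0.195, 1.565, 0.157, 0.902, -0.215], TCP at [0.144, 0.608, 0.405] pointing down, gripper open.
Joint ranges: [-3.01, 3.01], [-0.46, 2.08], [-1.47, 1.51], [0.13, 2.56], [-1, 4.14], [0.04, 2.09], [-2.66, 2.66]. Speed limits (rad/s): [2.57, 2.57, 3.14, 3.14, 3.14, 3.14, 3.14].

INTERFACE

Orientations are given as a unit quaternion [w, x, y, z].
In Python, from rig import r gives the robot as it stands.
- The arm moves only by the shell command python3 -m jog 'ROWS' [FORCE]. ROWS is JSON, a list that holds one entry, the list of rows, each a list of 7 numbers: the shift along the world's x, y, z in mm, then the turn, a rotation vector about the world's x, y, z in degrees, then the gripper's target within -1 to 1 (shut at 1, half-way at 0, fully open at -1). In form: [[[dx, dy, dz, ax, ay, az, hand], ...]]. A call has 1 to 5 rows; each row is the pose to reach, as a shift and turn from the pose commanded when the call began; what a row does not reach only later rows make up. A row lasts 1/10 s, in which the tool goes at most 50 mm and 8.59 degrees, less where a joint would pass 70% of its speed; a pose out of reach is approached as far as the arm can. A call with a gripper value outside its range is refused whole. The fingers move at their own pace and stop on an object; FORCE is the grip in N (left out, the last holds). Time passes only in rows, so rows that repeat a pose let the fingers close. It gives the time, the measured TCP pose, the force, the opening and the grip force at its end, in the units of the state.
- r.get_obs(): the state, without advancing time (a new reading comes with each control period).
- r.snapshot(name): name is "scene" or "top" or "wrist"; returns (picture, depth): 400x640x3 uint8, red, green, blue; 400x640 float32, m along the optical axis (not along the pixel's ray), 0 where there is no reading.
- r.get_calibration(name): a dict with "mtx" (3x3 intrinsics, pixels), "camera_from_world" (4x4, takes a point from world to camera coordinates); the wrist camera has in their place "tool_from_camera" (4x4, takes a point from camera to tool coordinates, whose origin is the TCP and whose axes are the flange's). Camera axes: x right, y down, z forward; pixel columns grow to the right and rows downward; lengths in m; the calibration is good to about 2 mm. The wrist camera is an equidistant fisheye: a pixel r from the principal point sees the ray r / f radians off the axis. A picture is of the moment at which its call begins: read the wrist's pose just before it. get_calibration takes no time and is no camera call.
- r.close_job(): hands the job in; it is judged then, once.
The state is a dict: "time_s": time; "qpos": joint angles; "qd": joint speeds; "effort": joint torques, N m; "tool_pos": TCP position; "tcp_rot": TCP orientation; "contact_force": force on the tool from outside, world axes, zero at the start; "torque": the same for the moment, N m; "finger_gap": opening from 0.0 (shut) to 1.0 (fully open); "gripper_force": force on a finger pad.
Only numpy, scipy, OpenCV 4.12 (cv2) and the standard library are available. Lean on these libraries where they do the work, as an engineer would, in place of code of your own. Each camera call takes 0.05 s, during which the arm holds its last target. There are 200 camera calls.

## Working session

There is one attempt and no reset: what is moved stays moved. The work goes in short steps, Python scripts to look and compute and a shell command to move; the robot and the scene stay as the last step left them, time stands still between calls to the robot, and variables do not carry over. Pictures are saved under pics/ and viewed, at most 10 in all, crops included, and the job is handed in when it is done.

```bash
ls; mkdir -p pics; python3 - <<'E'
from rig import r
import cv2,numpy as np
o=r.get_obs(); print({k:np.round(v,3) for k,v in o.items()})
for n in("top","scene"):
    p,d=r.snapshot(n); cv2.imwrite(f"pics/{n}0.png",p[:,:,::-1]); np.savez(f"{n}0.npz",p=p,d=d)
    c=r.get_calibration(n); print(n,np.round(c['mtx'],1).tolist(),np.round(c['camera_from_world'],3).tolist())
print(r.get_calibration("wrist"))
E
```

```text
pics
{'time_s': np.float64(0.0), 'qpos': array([-1.304,  0.69 , -0.195,  1.566,  0.157,  0.903, -0.215]), 'qd': array([-0.001,  0.002,  0.   , -0.001,  0.001,  0.001, -0.001]), 'effort': array([ 1.0000e-03, -5.3962e+01, -1.2660e+00, -1.5854e+01,  9.0000e-03,
        1.0000e-02,  0.0000e+00]), 'tool_pos': array([0.144, 0.608, 0.404]), 'tcp_rot': array([-0.   ,  0.116,  0.993, -0.001]), 'contact_force': array([-0.465, -0.382, -0.099]), 'torque': array([-0.007, -0.037, -0.001]), 'gripper_force': np.float64(0.0), 'finger_gap': np.float64(1.002)}
top [[494.4, 0.0, 317.3], [0.0, 494.4, 192.6], [0.0, 0.0, 1.0]] [[0.019, -1.0, 0.01, -0.093], [-0.999, -0.019, -0.043, 0.528], [0.044, -0.009, -0.999, 1.161], [0.0, 0.0, 0.0, 1.0]]
scene [[453.2, 0.0, 318.4], [0.0, 453.2, 200.2], [0.0, 0.0, 1.0]] [[0.26, 0.966, -0.004, -0.064], [0.539, -0.149, -0.829, -0.257], [-0.801, 0.213, -0.559, 1.675], [0.0, 0.0, 0.0, 1.0]]
{'mtx': array([[309.70691629,   0.        , 319.32225107],
       [  0.        , 309.70691629, 200.50574916],
       [  0.        ,   0.        ,   1.        ]]), 'tool_from_camera': array([[-3.80270524e-05, -9.54000133e-01, -2.99806179e-01,
         7.63781025e-02],
       [ 9.99999985e-01,  1.38130567e-05, -1.70792710e-04,
         6.51225759e-04],
       [ 1.67077507e-04, -2.99806182e-01,  9.54000118e-01,
         3.22590042e-02],
       [ 0.00000000e+00,  0.00000000e+00,  0.00000000e+00,
         1.00000000e+00]])}
```

View pics/top0.png

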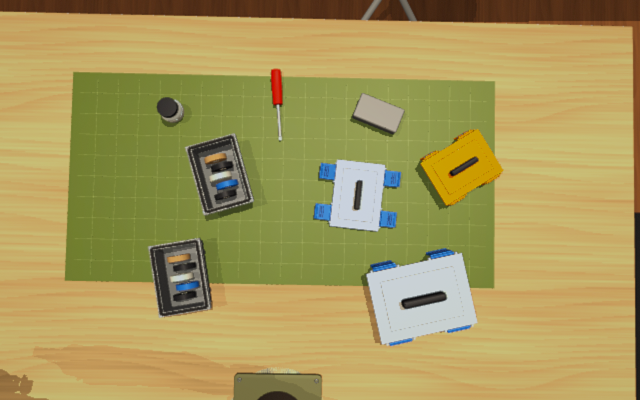

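View pics/scene0.png

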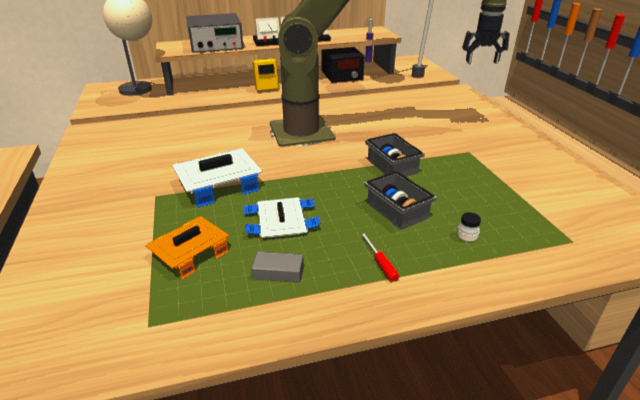

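The top view shows the lid (white, small, clips out level) at about (358,196). The target box is the right-hand one, at about (220,175); the other box is at (180,277). The driver is at (277,100), the jar at (170,110) and the cassette at (378,113).

```bash
cat > h.py <<'E'
import numpy as np,cv2
from rig import r
def cal(n):
    c=r.get_calibration(n); return c['mtx'],c['camera_from_world']
def plane(n,uv,z):
    K,T=cal(n); uv=np.atleast_2d(uv).astype(float)
    d=np.c_[(uv-K[:2,2])/K[0,0],np.ones(len(uv))]@T[:3,:3]
    o=-T[:3,:3].T@T[:3,3]
    return o+d*((z-o[2])/d[:,2])[:,None]
def cloud(n,dep):
    K,T=cal(n); v,u=np.indices(dep.shape)
    c=np.stack([(u-K[0,2])*dep/K[0,0],(v-K[1,2])*dep/K[0,0],dep],-1)
    return (c-T[:3,3])@T[:3,:3]
def rect(n,mask,z):
    """biggest blob of mask -> min-area rect on plane z: centre, long, short, yaw of long side (deg)"""
    cs,_=cv2.findContours(mask.astype(np.uint8),cv2.RETR_EXTERNAL,cv2.CHAIN_APPROX_NONE)
    c=max(cs,key=cv2.contourArea)[:,0]
    P=plane(n,c,z)[:,:2]
    b=cv2.boxPoints(cv2.minAreaRect((P*1000).astype(np.float32)))
    e=[b[1]-b[0],b[2]-b[1]]; l=[np.linalg.norm(x) for x in e]; i=int(np.argmax(l))
    a=np.degrees(np.arctan2(e[i][1],e[i][0])); a=(a+90)%180-90
    return b.mean(0).round(1),round(max(l),1),round(min(l),1),round(a,1)
E
python3 - <<'E'
from h import *
f=np.load('top0.npz'); p,d=f['p'],f['d']; X=cloud('top',d)
R,G,B=[p[:,:,i].astype(int) for i in range(3)]
def roi(u0,u1,v0,v1):
    m=np.zeros(d.shape,bool); m[v0:v1,u0:u1]=1; return m
L=roi(308,408,148,245)
print('mat z',np.median(X[230:260,270:310,2]))
white=L&(R>150)&(G>150)&(B>150)
print('white z',np.percentile(X[white][:,2],[5,50,95]))
black=L&(p.max(2)<70); print('bar z',np.percentile(X[black][:,2],[5,50,95]),black.sum())
blue=L&(B>R+60); 
n,lab,st,cen=cv2.connectedComponentsWithStats(blue.astype(np.uint8))
for i in range(1,n):
    if st[i,4]>40: print('blue',st[i],cen[i].round(1),np.percentile(X[lab==i][:,2],[5,50,95]).round(4))
zp=.019; k=np.ones((3,3),np.uint8)
for zz in(.017,.020): print('lid',rect('top',cv2.morphologyEx((white|black).astype(np.uint8),cv2.MORPH_OPEN,k),zz))
print('bar',rect('top',black,.042))
Bx=roi(178,262,128,222)&(X[:,:,2]>.055)&(X[:,:,2]<.09)
print('rim z',np.percentile(X[Bx][:,2],[5,25,50,75,95]),Bx.sum())
for zz in(.070,.072): print('box',rect('top',Bx,zz))
d2=roi(178,262,128,222)&(p.max(2)<90); print('boxdark',rect('top',d2,.07))
big=np.vstack([cv2.resize(p[120:225,175:265],None,fx=5,fy=5,interpolation=2)]),cv2.resize(p[145:240,305:410],None,fx=5,fy=5,interpolation=2)
h=min(b.shape[0] for b in big); im=np.hstack([b[:h] for b in big]); cv2.imwrite('pics/crop.png',cv2.resize(im,None,fx=.8,fy=.8)[:,:,::-1])
E
```

```text
mat z 9.094523502006547e-05
white z [0.01357599 0.01758444 0.02159199]
bar z [0.03498693 0.03966103 0.04366039] 147
blue [319 163  17  17 242] [327.2 171.1] [0.011  0.0206 0.0258]
blue [383 170  18  17 252] [391.7 178.4] [0.0136 0.0199 0.0254]
blue [314 203  18  18 251] [322.4 211.4] [0.0123 0.0168 0.0206]
blue [379 210  18  18 254] [387.4 218.7] [0.0113 0.0158 0.0195]
lid (array([ 526.8, -177.6], dtype=float32), np.float32(157.5), np.float32(114.9), np.float32(-5.4))
lid (array([ 526.7, -177.3], dtype=float32), np.float32(157.1), np.float32(114.6), np.float32(-5.4))
bar (array([ 526.3, -175.8], dtype=float32), np.float32(64.0), np.float32(11.8), np.float32(-5.4))
rim z [0.05608092 0.06633087 0.07055193 0.07292884 0.0755377 ] 1483
box (array([566.4, 138.8], dtype=float32), np.float32(160.4), np.float32(117.2), np.float32(17.1))
box (array([566.3, 138.4], dtype=float32), np.float32(160.1), np.float32(117.0), np.float32(17.1))
boxdark (array([558.1, 138.3], dtype=float32), np.float32(171.4), np.float32(108.8), np.float32(17.1))
```

View pics/crop.png

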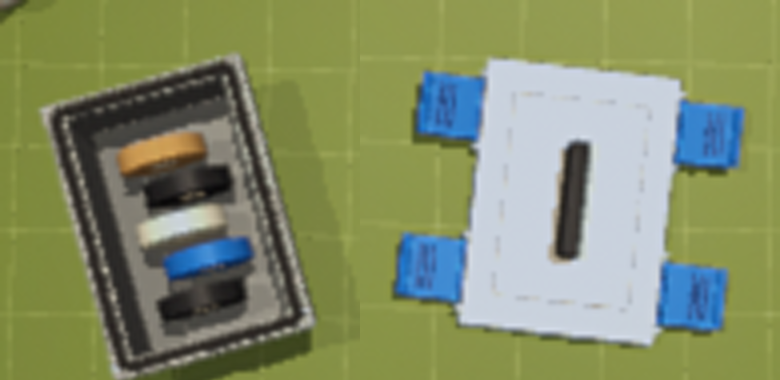

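```bash
python3 -m jog '[[[422,-470,0,0,0,8,-1],[422,-470,0,0,0,8,-1],[422,-470,0,0,0,8,-1],[422,-470,0,0,0,8,-1],[422,-470,0,0,0,8,-1]]]'
```

```text
time_s: 0.6
tool_pos: [0.3122, 0.4204, 0.4045]
tcp_rot: [-0.0, 0.046, 0.999, -0.0]
contact_force: [1.7, -0.4, 0.2]
finger_gap: 1.005
gripper_force: 0.0
```

```bash
python3 -m jog '[[[255,-283,0,0,0,0,-1],[255,-283,0,0,0,0,-1],[255,-283,0,0,0,0,-1],[255,-283,0,0,0,0,-1],[255,-283,0,0,0,0,-1]]]'; python3 -m jog '[[[88,-97,0,0,0,0,-1],[88,-97,0,0,0,0,-1],[88,-97,0,0,0,0,-1],[88,-97,0,0,0,0,-1]]]'
cat >> h.py <<'E'
from scipy.spatial.transform import Rotation as Ro
def tool():
    o=r.get_obs(); q=np.array(o['tcp_rot']); T=np.eye(4); T[:3,:3]=Ro.from_quat(q[[1,2,3,0]]).as_matrix(); T[:3,3]=o['tool_pos']; return T
def wsnap(name):
    T=tool(); p,d=r.snapshot('wrist'); np.savez(name+'.npz',p=p,d=d,T=T); cv2.imwrite(f'pics/{name}.png',p[:,:,::-1]); return p,d,T
def wdirs(uv,T):
    c=r.get_calibration('wrist'); K=c['mtx']; W=T@c['tool_from_camera']
    q=(np.atleast_2d(uv)-K[:2,2])/K[0,0]; th=np.linalg.norm(q,axis=1,keepdims=True)
    d=np.c_[q/np.maximum(th,1e-9)*np.sin(th),np.cos(th)]
    return W[:3,3],d@W[:3,:3].T,np.cos(th[:,0])
def wplane(uv,T,z):
    o,d,_=wdirs(uv,T); return o+d*((z-o[2])/d[:,2])[:,None]
def wcloud(dep,T):
    v,u=np.indices(dep.shape); o,d,c=wdirs(np.c_[u.ravel(),v.ravel()].astype(float),T)
    return (o+d*(dep.ravel()/np.maximum(c,.05))[:,None]).reshape(dep.shape+(3,))
def wrect(mask,T,z):
    cs,_=cv2.findContours(mask.astype(np.uint8),cv2.RETR_EXTERNAL,cv2.CHAIN_APPROX_NONE)
    P=wplane(max(cs,key=cv2.contourArea)[:,0].astype(float),T,z)[:,:2]
    b=cv2.boxPoints(cv2.minAreaRect((P*1000).astype(np.float32)))
    e=[b[1]-b[0],b[2]-b[1]]; l=[np.linalg.norm(x) for x in e]; i=int(np.argmax(l))
    a=np.degrees(np.arctan2(e[i][1],e[i][0]))
    return b.mean(0).round(1),round(max(l),1),round(min(l),1),round((a+90)%180-90,1)
E
python3 - <<'E'
from h import *
p,d,T=wsnap('w1'); X=wcloud(d,T); print(T.round(4)); print(r.get_obs()['time_s'])
near=(abs(X[:,:,0]-.566)<.13)&(abs(X[:,:,1]-.1386)<.13)
for lo,hi in((.060,.085),(.064,.085)):
    m=near&(X[:,:,2]>lo)&(X[:,:,2]<hi)
    print(m.sum(),np.percentile(X[m][:,2],[5,50,95]).round(4),wrect(m,T,.070),wrect(m,T,.074))
E
```

```text
time_s: 1.1
tool_pos: [0.4796, 0.2346, 0.4045]
tcp_rot: [-0.0, 0.047, 0.999, -0.0]
contact_force: [0.2, 0.7, -0.2]
finger_gap: 1.0
gripper_force: 0.0
time_s: 1.5
tool_pos: [0.5696, 0.1335, 0.4039]
tcp_rot: [0.001, 0.052, 0.999, -0.002]
contact_force: [-0.2, 0.1, -0.5]
finger_gap: 1.0
gripper_force: 0.0
[[-0.9947  0.1029  0.0014  0.5696]
 [ 0.1029  0.9947 -0.0037  0.1335]
 [-0.0018 -0.0035 -1.      0.4039]
 [ 0.      0.      0.      1.    ]]
1.55
5628 [0.0643 0.0704 0.0732] (array([565. , 139.6], dtype=float32), np.float32(160.5), np.float32(116.1), np.float32(17.0)) (array([564.1, 139.6], dtype=float32), np.float32(158.3), np.float32(114.6), np.float32(17.0))
5370 [0.0671 0.0708 0.0732] (array([565. , 139.6], dtype=float32), np.float32(160.5), np.float32(116.1), np.float32(17.0)) (array([564.1, 139.6], dtype=float32), np.float32(158.3), np.float32(114.6), np.float32(17.0))
```

View pics/w1.png

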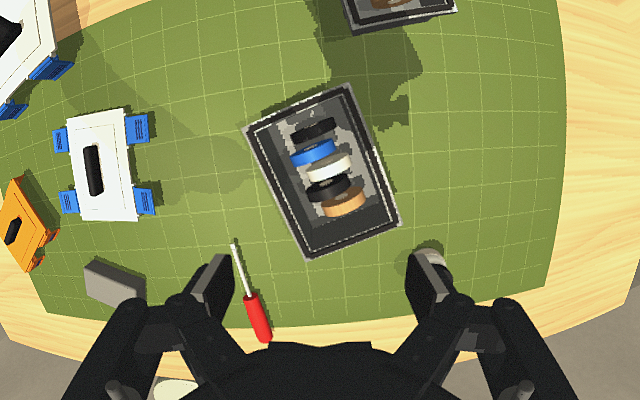

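The wrist view shows the target box centred at about (322,172), with rim sizes that match those given. The lid is at about (98,168). Moving above the lid.

```bash
python3 -m jog '[[[-40,-314,-60,0,0,0,-1],[-40,-314,-60,0,0,0,-1],[-40,-314,-60,0,0,0,-1],[-40,-314,-60,0,0,0,-1],[-40,-314,-60,0,0,0,-1]]]'; python3 -m jog '[[[-9,-69,-13,0,0,0,-0.3],[-9,-69,-13,0,0,0,-0.3],[-9,-69,-13,0,0,0,-0.3],[-9,-69,-13,0,0,0,-0.3]]]'
python3 - <<'E'
from h import *
p,d,T=wsnap('w2'); X=wcloud(d,T); print(T.round(4))
R,G,B=[p[:,:,i].astype(int) for i in range(3)]
near=(abs(X[:,:,0]-.5265)<.12)&(abs(X[:,:,1]+.177)<.1)
w=near&(p.min(2)>140)&(X[:,:,2]>.005); bl=near&(p.max(2)<70)&(X[:,:,2]>.025)&(X[:,:,2]<.055)
k=np.ones((3,3),np.uint8)
print(np.percentile(X[w][:,2],[5,50,95]),wrect(cv2.morphologyEx((w|bl).astype(np.uint8),cv2.MORPH_CLOSE,k),T,.017))
print(np.percentile(X[bl][:,2],[5,50,95]),wrect(bl,T,.041))
E
```

```text
time_s: 2.05
tool_pos: [0.5347, -0.104, 0.3579]
tcp_rot: [-0.0, 0.045, 0.999, 0.001]
contact_force: [0.3, -0.4, 0.1]
finger_gap: 1.001
gripper_force: 0.0
time_s: 2.45
tool_pos: [0.5266, -0.1715, 0.3451]
tcp_rot: [-0.0, 0.046, 0.999, 0.001]
contact_force: [0.4, 0.8, 0.6]
finger_gap: 0.652
gripper_force: 0.0
[[-9.958e-01  9.130e-02 -0.000e+00  5.266e-01]
 [ 9.130e-02  9.958e-01  1.900e-03 -1.715e-01]
 [ 2.000e-04  1.900e-03 -1.000e+00  3.451e-01]
 [ 0.000e+00  0.000e+00  0.000e+00  1.000e+00]]
[0.01486328 0.01685039 0.0187645 ] (array([ 525.2, -178.1], dtype=float32), np.float32(156.0), np.float32(120.5), np.float32(-5.3))
[0.03686046 0.03931923 0.04063367] (array([ 523.7, -178.5], dtype=float32), np.float32(69.1), np.float32(12.5), np.float32(-5.3))
```

```bash
python3 -m jog '[[[-2,-6,-50,0,0,0,-0.3],[-2,-6,-100,0,0,0,-0.3],[-2,-6,-135,0,0,0,-0.3],[-2,-6,-152,0,0,0,-0.3],[-2,-6,-152,0,0,0,-0.3]]]' 60
```

```text
time_s: 3.0
tool_pos: [0.5244, -0.176, 0.1911]
tcp_rot: [-0.002, 0.044, 0.999, 0.001]
contact_force: [-1.2, 0.1, -0.0]
finger_gap: 0.648
gripper_force: 0.0
```

```bash
python3 -m jog '[[[0,0,0,0,0,0,1],[0,0,0,0,0,0,1],[0,0,0,0,0,0,1],[0,0,0,0,0,0,1],[0,0,0,0,0,0,1]]]' 60;python3 -m jog '[[[0,0,0,0,0,0,1],[0,0,0,0,0,0,1]]]' 60
```

```text
time_s: 3.5
tool_pos: [0.5252, -0.179, 0.1948]
tcp_rot: [0.002, 0.046, 0.999, 0.0]
contact_force: [-0.6, 0.0, 7.5]
finger_gap: 0.147
gripper_force: 59.5
time_s: 3.7
tool_pos: [0.5252, -0.1791, 0.1948]
tcp_rot: [0.002, 0.046, 0.999, 0.0]
contact_force: [-0.6, 0.8, 6.2]
finger_gap: 0.149
gripper_force: 59.5
```

```bash
python3 -m jog '[[[0,0,30,0,0,0,1],[0,0,75,0,0,0,1],[0,0,120,0,0,0,1],[0,0,140,0,0,0,1],[0,0,140,0,0,0,1]]]'
python3 - <<'E'
from h import *
p,d,T=wsnap('w3'); X=wcloud(d,T); print(T.round(4))
E
```

```text
time_s: 4.2
tool_pos: [0.5253, -0.1796, 0.3367]
tcp_rot: [0.004, 0.047, 0.999, -0.001]
contact_force: [-0.2, -0.3, -3.5]
finger_gap: 0.145
gripper_force: 59.3
[[-0.9956  0.0937  0.0069  0.5253]
 [ 0.0937  0.9956 -0.0017 -0.1796]
 [-0.0071 -0.0011 -1.      0.3367]
 [ 0.      0.      0.      1.    ]]
```

View pics/w3.png

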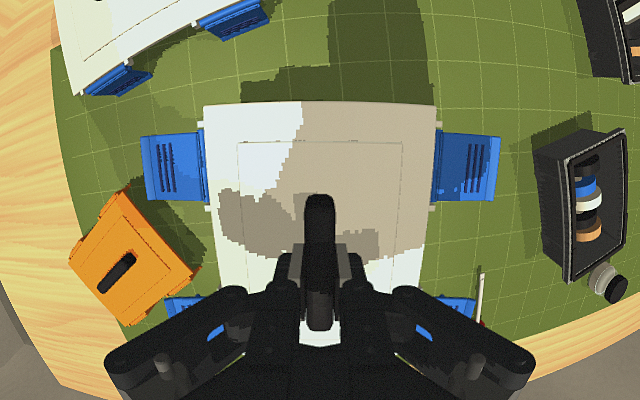

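The lid hangs straight in the grip. Its near edge is at row 103 and its sides at columns 205 and 437. Measuring its pose in the tool frame.

```bash
cat > inhand.py <<'E'
from h import *
def inhand(f):
    p,d,T=f['p'],f['d'],f['T']; I=np.eye(4)
    X=wcloud(d,I); R,G,B=[p[:,:,i].astype(int) for i in range(3)]
    pl=(X[:,:,2]>.165)&(X[:,:,2]<.192)&(abs(X[:,:,1])<.075)&(X[:,:,0]<.095)&(X[:,:,0]>.0)&(p.min(2)>90)&(B-R<40)
    Q=X[pl]; A=np.c_[Q[:,:2],np.ones(len(Q))]
    for _ in range(3):
        c=np.linalg.lstsq(A,Q[:,2],rcond=None)[0]; k=abs(A@c-Q[:,2])<.004; A,Q=A[k],Q[k]
    print('plane slopes',c.round(4),len(Q))
    z=c[2]; m=cv2.morphologyEx(pl.astype(np.uint8),cv2.MORPH_OPEN,np.ones((3,3)))
    W=wplane  # in tool frame with z plane
    L,Rr=[],[]
    for v in range(112,195):
        u=np.where(m[v])[0]
        if len(u)>60: L.append((u[0]-.5,v)); Rr.append((u[-1]+.5,v))
    top=[(u,np.where(m[:,u])[0][0]-.5) for u in range(225,420) if m[:,u].any()]
    def line(uv,ax):
        P=wplane(np.array(uv,float),I,z)[:,:2]*1000; a=P[:,1-ax]; b=P[:,ax]
        for _ in range(4):
            c=np.polyfit(a,b,1); e=abs(np.polyval(c,a)-b); k=e<max(2*np.median(e),.5); a,b=a[k],b[k]
        return c,len(a)
    l,rr,t=line(L,1),line(Rr,1),line(top,0)
    print('sides y=',l,rr,' end x=',t)
    print('centre y at x=0',((l[0]+rr[0])/2).round(3),'centre x',round(t[0][1]-79,2))
E
python3 -c "
from inhand import *
inhand(np.load('w3.npz'))"
```

```text
plane slopes [ 1.790e-02 -1.000e-04  1.773e-01] 31859
sides y= (array([-1.99277407e-03, -5.58062121e+01]), 68) (array([-1.06316482e-03,  5.72021160e+01]), 67)  end x= (array([-8.18235633e-05,  7.88974888e+01]), 194)
centre y at x=0 [-0.002  0.698] centre x -0.1
```

```bash
python3 -m jog '[[[5,35,0,0,0,4,1],[10,80,0,0,0,9,1],[15,125,0,0,0,14,1],[20,170,0,0,0,18,1],[26,215,0,0,0,22.3,1]]]'; python3 -m jog '[[[7,45,0,0,0,0,1],[12,85,0,0,0,0,1],[14,103,0,-0.3,1.1,0,1],[14,103,0,-0.3,1.1,0,1],[14,103,0,-0.3,1.1,0,1]]]'
cat > where.py <<'E'
from inhand import *
p,d,T=wsnap('wp'); inhand(np.load('wp.npz')); print(T.round(4),r.get_obs()['time_s'])
c=T@np.array([-.0001,.0005,.1943,1]); print('lid origin',(c[:3]*1000).round(1),'yaw y-axis',np.degrees(np.arctan2(-T[0,0+1],T[1,1])).round(2))
E
python3 where.py
```

```text
time_s: 4.75
tool_pos: [0.5496, 0.0372, 0.3311]
tcp_rot: [-0.002, -0.149, 0.989, -0.0]
contact_force: [1.6, 0.0, -3.4]
finger_gap: 0.149
gripper_force: 59.3
time_s: 5.25
tool_pos: [0.5639, 0.138, 0.3313]
tcp_rot: [-0.012, -0.148, 0.989, -0.002]
contact_force: [0.0, -1.5, -2.6]
finger_gap: 0.145
gripper_force: 59.3
plane slopes [ 0.018  -0.      0.1773] 31787
sides y= (array([-2.70802548e-03, -5.60509237e+01]), 64) (array([6.80101598e-04, 5.69876303e+01]), 67)  end x= (array([-1.04191506e-04,  7.86590673e+01]), 191)
centre y at x=0 [-0.001  0.468] centre x -0.34
[[-9.561e-01 -2.921e-01 -2.240e-02  5.639e-01]
 [-2.920e-01  9.564e-01 -7.500e-03  1.380e-01]
 [ 2.360e-02 -6.000e-04 -9.997e-01  3.313e-01]
 [ 0.000e+00  0.000e+00  0.000e+00  1.000e+00]] 5.3
lid origin [559.5 137.  137.1] yaw y-axis 16.99
```

```bash
python3 -m jog '[[[6,2,-20,0,0,0,1],[6,2,-45,0,0,0,1],[6,2,-55,0,0,0,1],[6,2,-55,0,0,0,1]]]'; python3 where.py
python3 - <<'E'
from h import *
p,d=r.snapshot('scene'); cv2.imwrite('pics/s2.png',cv2.resize(p[110:260,300:500],None,fx=4,fy=4,interpolation=2)[:,:,::-1])
E
```

```text
time_s: 5.7
tool_pos: [0.5697, 0.1388, 0.2764]
tcp_rot: [-0.012, -0.147, 0.989, -0.002]
contact_force: [-0.3, 0.6, -2.2]
finger_gap: 0.146
gripper_force: 59.2
plane slopes [1.820e-02 1.000e-04 1.772e-01] 31774
sides y= (array([-1.25093527e-03, -5.61189452e+01]), 63) (array([-9.20900316e-04,  5.70293962e+01]), 68)  end x= (array([-7.56101662e-05,  7.86584881e+01]), 195)
centre y at x=0 [-0.001  0.455] centre x -0.34
[[-9.568e-01 -2.899e-01 -2.340e-02  5.697e-01]
 [-2.898e-01  9.571e-01 -7.700e-03  1.388e-01]
 [ 2.460e-02 -6.000e-04 -9.997e-01  2.764e-01]
 [ 0.000e+00  0.000e+00  0.000e+00  1.000e+00]] 5.75
lid origin [565.2 137.8  82.2] yaw y-axis 16.85
```

View pics/s2.png

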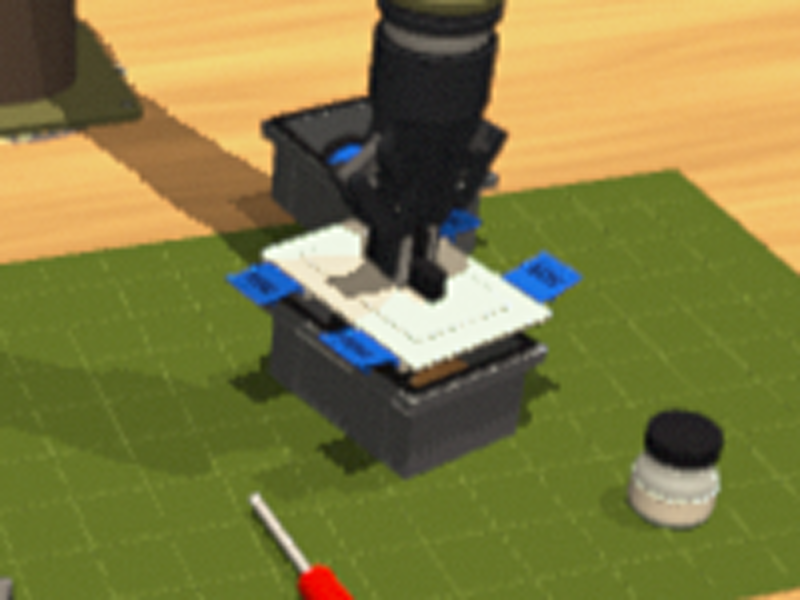

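The lid is held level just above the box and well aligned. Lowering it slowly.

```bash
python3 -m jog '[[[0,1.5,-4,0,0,0,1],[0,1.5,-7,0,0,0,1],[0,1.5,-10,0,0,0,1],[0,1.5,-10,0,0,0,1]]]'; python3 -m jog '[[[0,0,-3,0,0,0,1],[0,0,-5,0,0,0,1],[0,0,-5,0,0,0,1]]]'
```

```text
time_s: 6.2
tool_pos: [0.5704, 0.1422, 0.2679]
tcp_rot: [-0.01, -0.148, 0.989, -0.001]
contact_force: [-0.4, 0.6, -2.7]
finger_gap: 0.15
gripper_force: 59.3
time_s: 6.5
tool_pos: [0.5704, 0.1422, 0.2628]
tcp_rot: [-0.01, -0.147, 0.989, -0.001]
contact_force: [0.6, -0.7, -2.9]
finger_gap: 0.152
gripper_force: 59.3
```

```bash
python3 -m jog '[[[0,-0.5,-2,0,0,0,1],[0,-1,-4,0,0,0,1],[0,-1,-4,0,0,0,1]]]'; python3 -m jog '[[[0,0,-2,0,0,0,1],[0,0,-2,0,0,0,1]]]'; python3 where.py
```

```text
time_s: 6.8
tool_pos: [0.5699, 0.1412, 0.259]
tcp_rot: [-0.011, -0.148, 0.989, -0.001]
contact_force: [-2.2, -0.4, 0.5]
finger_gap: 0.152
gripper_force: 59.8
time_s: 7.0
tool_pos: [0.5695, 0.1411, 0.2575]
tcp_rot: [-0.011, -0.148, 0.989, -0.002]
contact_force: [-5.9, -0.7, 6.3]
finger_gap: 0.149
gripper_force: 60.8
plane slopes [ 0.0419 -0.      0.1772] 31352
sides y= (array([ 8.27646913e-03, -5.61868106e+01]), 69) (array([-1.55914522e-02,  5.72905611e+01]), 72)  end x= (array([-2.30885327e-02,  7.88435160e+01]), 121)
centre y at x=0 [-0.004  0.552] centre x -0.16
[[-9.562e-01 -2.921e-01 -2.140e-02  5.695e-01]
 [-2.920e-01  9.564e-01 -6.300e-03  1.411e-01]
 [ 2.240e-02  2.000e-04 -9.998e-01  2.575e-01]
 [ 0.000e+00  0.000e+00  0.000e+00  1.000e+00]] 7.05
lid origin [565.3 140.4  63.2] yaw y-axis 16.98
```

The +x end is catching, so I'll ease back along the box x axis.

```bash
python3 -m jog '[[[-1,-0.3,0.5,0,0,0,1],[-2,-0.6,0.5,0,0,0,1],[-2,-0.6,0,0,0,0,1]]]';  python3 where.py
```

```text
time_s: 7.35
tool_pos: [0.5688, 0.1408, 0.2573]
tcp_rot: [-0.009, -0.147, 0.989, -0.001]
contact_force: [-0.7, 0.4, -2.3]
finger_gap: 0.152
gripper_force: 59.4
plane slopes [ 3.260e-02 -1.000e-04  1.772e-01] 31413
sides y= (array([ 5.10909115e-03, -5.61616279e+01]), 62) (array([-4.46125336e-03,  5.69663217e+01]), 67)  end x= (array([-2.04208712e-03,  7.83418242e+01]), 158)
centre y at x=0 [0.    0.402] centre x -0.66
[[-9.563e-01 -2.918e-01 -1.810e-02  5.688e-01]
 [-2.917e-01  9.565e-01 -4.600e-03  1.408e-01]
 [ 1.870e-02  9.000e-04 -9.998e-01  2.573e-01]
 [ 0.000e+00  0.000e+00  0.000e+00  1.000e+00]] 7.4
lid origin [565.2 140.4  63. ] yaw y-axis 16.96
```

Freed (no contact force now). Lowering the rest.

```bash
python3 -m jog '[[[0,0,-1,0,0,0,1],[0,0,-2,0,0,0,1],[0,0,-2,0,0,0,1]]]';  python3 where.py
```

```text
time_s: 7.7
tool_pos: [0.5687, 0.1407, 0.2562]
tcp_rot: [-0.009, -0.147, 0.989, -0.001]
contact_force: [-3.0, -1.1, 7.5]
finger_gap: 0.151
gripper_force: 60.9
plane slopes [0.0372 0.0004 0.1772] 31382
sides y= (array([ 7.06568806e-03, -5.61595958e+01]), 67) (array([-1.04965356e-02,  5.71148969e+01]), 67)  end x= (array([-7.68447794e-04,  7.82910340e+01]), 183)
centre y at x=0 [-0.002  0.478] centre x -0.71
[[-9.564e-01 -2.916e-01 -1.810e-02  5.687e-01]
 [-2.916e-01  9.565e-01 -5.300e-03  1.407e-01]
 [ 1.880e-02  2.000e-04 -9.998e-01  2.562e-01]
 [ 0.000e+00  0.000e+00  0.000e+00  1.000e+00]] 7.75
lid origin [565.2 140.2  61.9] yaw y-axis 16.95
```

```bash
python3 - <<'E'
from h import *
for n in('w2','w3','wp'):
    f=np.load(n+'.npz'); p,d,T=f['p'],f['d'],f['T']; X=wcloud(d,T); I=wcloud(d,np.eye(4))
    m=(p.min(2)>90)&(abs(I[:,:,1])<.05)&(I[:,:,0]<.07)&(I[:,:,0]>.02)&(abs(X[:,:,2]-(T[2,3]-.178 if n!='w2' else .017))<.008)
    Q=X[m]; u=T[:2,0]; A=np.c_[Q[:,:2]@T[:2,:2]-T[:2,3]@T[:2,:2],np.ones(len(Q))]
    print(n,np.linalg.lstsq(A,Q[:,2],rcond=None)[0].round(4))
E
```

```text
w2 [-0.0324 -0.0117  0.0185]
w3 [-0.0377 -0.0004  0.1603]
wp [-0.0326  0.0004  0.0801]
```

The tilt reading matches the bias seen when the lid stood flat on the mat, so the lid is level and seated (z about 62). Releasing.

```bash
python3 -m jog '[[[0,0,0,0,0,0,-0.2],[0,0,0,0,0,0,-0.2],[0,0,0,0,0,0,-0.2],[0,0,25,0,0,0,-0.2],[0,0,70,0,0,0,-0.2]]]'; python3 -m jog '[[[0,0,60,0,0,0,1],[0,0,60,0,0,0,1],[0,0,60,0,0,0,1],[0,0,60,0,0,0,1]]]'
python3 - <<'E'
from h import *
p,d,T=wsnap('w5'); X=wcloud(d,T); print(T.round(4))
R,G,B=[p[:,:,i].astype(int) for i in range(3)]
near=(abs(X[:,:,0]-.565)<.14)&(abs(X[:,:,1]-.14)<.14)&(X[:,:,2]>.05)&(X[:,:,2]<.11)
w=near&(p.min(2)>110)&(B-R<40); k=np.ones((3,3),np.uint8)
Q=X[w]; A=np.c_[Q[:,:2]-[.565,.14],np.ones(len(Q))]; print(np.linalg.lstsq(A,Q[:,2],rcond=None)[0].round(4))
bl=near&(p.max(2)<70)&(X[:,:,2]>.09); print('bar',wrect(bl,T,.103),np.median(X[bl][:,2]))
print(wrect(cv2.morphologyEx(w.astype(np.uint8),cv2.MORPH_OPEN,k),T,.079))
n,lab,st,cen=cv2.connectedComponentsWithStats((near&(B>R+60)).astype(np.uint8))
for i in range(1,n):
    if st[i,4]>60: print(st[i],X[lab==i].mean(0).round(4))
E
```

```text
time_s: 8.25
tool_pos: [0.5675, 0.1401, 0.323]
tcp_rot: [-0.013, -0.148, 0.989, -0.002]
contact_force: [0.6, 0.2, -0.0]
finger_gap: 0.601
gripper_force: 0.0
time_s: 8.65
tool_pos: [0.5681, 0.1402, 0.384]
tcp_rot: [-0.011, -0.147, 0.989, -0.002]
contact_force: [-0.9, 0.1, -0.6]
finger_gap: 0.0
gripper_force: 0.0
[[-9.563e-01 -2.916e-01 -2.090e-02  5.681e-01]
 [-2.915e-01  9.565e-01 -6.200e-03  1.402e-01]
 [ 2.180e-02  2.000e-04 -9.998e-01  3.840e-01]
 [ 0.000e+00  0.000e+00  0.000e+00  1.000e+00]]
[0.0054 0.0021 0.0785]
bar (array([563.5, 139.6], dtype=float32), np.float32(67.8), np.float32(12.4), np.float32(17.3)) 0.10094713935510821
(array([564.5, 139.7], dtype=float32), np.float32(158.0), np.float32(120.1), np.float32(16.9))
[ 215  124   42   40 1439] [0.5422 0.0532 0.0767]
[ 383  124   42   40 1401] [0.4976 0.1991 0.0773]
[ 222  223   41   38 1251] [0.6333 0.0815 0.081 ]
[ 377  223   41   38 1231] [0.5891 0.2265 0.0811]
```

View pics/w5.png

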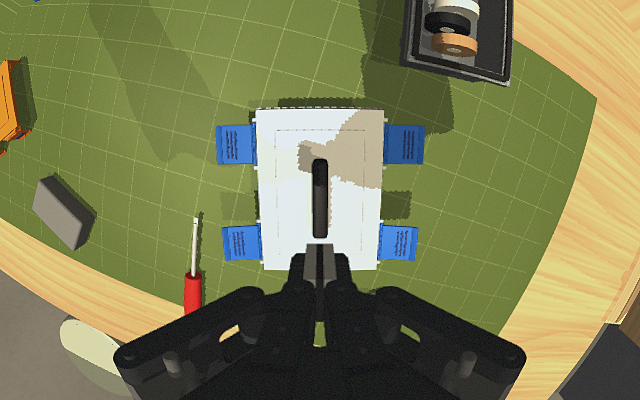

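The lid is seated level: plate top at 78.5 mm, centred at (565,140), yaw 17°. The clips at (235,144), (403,144), (242,242) and (397,242) stand out level. Going to clip a, on the right in this view at the far end.

```bash
python3 -m jog '[[[9,45,-10,0,0,0,1],[15,80,-40,0,0,0,1],[20,101,-80,0,0,0,1],[20,101,-116,0,0,0,1],[20,101,-116,0,0,0,1]]]'; python3 -m jog '[[[0,0,-10,0,0,0,1],[0,0,-18,0,0,0,1],[0.2,-0.6,-24,0,0,0,1],[0.4,-1.3,-29,0,0,0,1]]]';python3 -m jog '[[[0.7,-2.2,-4,0,0,0,1],[1.6,-5.1,-8,0,0,0,1],[1.6,-5.1,-8,0,0,0,1]]]'
```

```text
time_s: 9.2
tool_pos: [0.5856, 0.2412, 0.2623]
tcp_rot: [-0.016, -0.149, 0.989, -0.003]
contact_force: [-0.2, -1.2, 1.2]
finger_gap: 0.004
gripper_force: 0.0
time_s: 9.6
tool_pos: [0.5893, 0.2401, 0.2409]
tcp_rot: [-0.009, -0.147, 0.989, -0.001]
contact_force: [-0.5, -0.2, 0.5]
finger_gap: 0.001
gripper_force: 0.6
time_s: 9.9
tool_pos: [0.5907, 0.2345, 0.2318]
tcp_rot: [-0.01, -0.147, 0.989, -0.001]
contact_force: [-0.5, -0.3, -0.1]
finger_gap: 0.004
gripper_force: 0.1
```

```bash
python3 -m jog '[[[0.6,-2,-2.5,0,0,0,1],[1.1,-3.7,-4.5,0,0,0,1],[1.1,-3.7,-4.5,0,0,0,1]]]'; python3 -m jog '[[[0.3,-1,-0.5,0,0,0,1],[0.6,-2,-1,0,0,0,1],[0.6,-2,-1,0,0,0,1]]]'
```

```text
time_s: 10.2
tool_pos: [0.5916, 0.2317, 0.2277]
tcp_rot: [-0.01, -0.147, 0.989, -0.001]
contact_force: [-1.2, 0.8, 1.6]
finger_gap: -0.002
gripper_force: 0.9
time_s: 10.5
tool_pos: [0.5917, 0.231, 0.2271]
tcp_rot: [-0.01, -0.148, 0.989, 0.0]
contact_force: [-2.1, 4.8, 3.9]
finger_gap: -0.001
gripper_force: 2.9
```

```bash
for i in 1; do python3 -m jog '[[[0.3,-1,-0.3,0,0,0,1],[0.6,-2,-0.5,0,0,0,1],[0.6,-2,-0.5,0,0,0,1]]]'; done; python3 -m jog '[[[0.3,-1,-0.2,0,0,0,1],[0.3,-1,-0.2,0,0,0,1]]]'
```

```text
time_s: 10.8
tool_pos: [0.5919, 0.2303, 0.2267]
tcp_rot: [-0.01, -0.149, 0.989, 0.001]
contact_force: [-3.0, 6.7, 4.5]
finger_gap: -0.002
gripper_force: 4.2
time_s: 11.0
tool_pos: [0.592, 0.23, 0.2266]
tcp_rot: [-0.01, -0.149, 0.989, 0.002]
contact_force: [-3.8, 8.6, 5.6]
finger_gap: -0.001
gripper_force: 4.8
```

```bash
python3 -m jog '[[[0.3,-1,0,0,0,0,1],[0.6,-2,0,0,0,0,1],[0.6,-2,0,0,0,0,1]]]';python3 -m jog '[[[0.3,-1,0,0,0,0,1],[0.3,-1,0,0,0,0,1]]]'
```

```text
time_s: 11.3
tool_pos: [0.5921, 0.2294, 0.2267]
tcp_rot: [-0.01, -0.149, 0.989, 0.003]
contact_force: [-5.6, 9.4, 3.9]
finger_gap: 0.004
gripper_force: 6.0
time_s: 11.5
tool_pos: [0.5923, 0.2289, 0.2266]
tcp_rot: [-0.01, -0.149, 0.989, 0.004]
contact_force: [-5.1, 10.6, 3.9]
finger_gap: -0.001
gripper_force: 6.3
```

```bash
python3 -m jog '[[[0.3,-1,0,0,0,0,1],[0.6,-2,0,0,0,0,1],[0.6,-2,0,0,0,0,1]]]'
```

```text
time_s: 11.8
tool_pos: [0.5925, 0.2281, 0.2264]
tcp_rot: [-0.01, -0.15, 0.989, 0.005]
contact_force: [-4.3, 13.8, 1.6]
finger_gap: -0.0
gripper_force: 7.2
```

```bash
python3 -m jog '[[[0.3,-1,0,0,0,0,1],[0.6,-2,0,0,0,0,1],[0.6,-2,0,0,0,0,1]]]'
```

```text
time_s: 12.1
tool_pos: [0.5927, 0.2274, 0.2263]
tcp_rot: [-0.01, -0.15, 0.989, 0.006]
contact_force: [-5.2, 16.0, -0.1]
finger_gap: -0.005
gripper_force: 8.2
```

```bash
cat > flap.py <<'E'
from h import *
C=np.array([565,139.7]); a=np.radians(17); ex=np.array([np.cos(a),np.sin(a)]); ey=np.array([-ex[1],ex[0]])
def flaps():
    T=tool(); o=r.get_obs(); F=np.array(o['contact_force']); t=(T@[0,0,.173,1])[:3]*1000
    q=t[:2]-C; print('t',o['time_s'],'tip x,y,z',(q@ex).round(1),(q@ey).round(1),t[2].round(1),'F along',(F[:2]@ex).round(1),(F[:2]@ey).round(1),F[2].round(1))
    for n in('wrist','top','scene'):
        p,d=r.snapshot(n); X=(wcloud(d,T) if n=='wrist' else cloud(n,d))*1000
        R,B=p[:,:,0].astype(int),p[:,:,2].astype(int)
        P=np.stack([(X[:,:,:2]-C)@ex,(X[:,:,:2]-C)@ey,X[:,:,2]],-1)
        for nm,sx,sy in(('a',1,1),('b',1,-1),('c',-1,-1),('d',-1,1)):
            m=(B>R+50)&(d>0)&(abs(P[:,:,0]-48*sx)<26)&(P[:,:,1]*sy>52)&(P[:,:,1]*sy<110)&(P[:,:,2]>25)&(P[:,:,2]<115)
            Q=P[m]
            if len(Q)<12: print(n,nm,len(Q)); continue
            out=Q[:,1]*sy
            print(n,nm,len(Q),'x',np.median(Q[:,0]).round(1),'out pct',np.percentile(out,[2,50,98]).round(1),'z',np.percentile(Q[:,2],[2,50,98]).round(1))
if __name__=='__main__': flaps()
E
python3 flap.py
```

```text
t 12.1 tip x,y,z 49.0 78.3 53.4 F along -0.3 16.9 -0.1
wrist a 1217 x 38.0 out pct [57.  62.  72.5] z [40.7 72.2 75.4]
wrist b 2440 x 46.3 out pct [60.4 75.5 94. ] z [76.2 81.2 86.7]
wrist c 2315 x -48.0 out pct [59.7 74.3 95.7] z [76.3 78.2 79.9]
wrist d 8472 x -46.6 out pct [58.1 75.5 94.9] z [74.4 76.5 78.2]
top a 18 x 37.3 out pct [58.6 62.6 72.6] z [40.  72.2 77.9]
top b 257 x 48.6 out pct [59.3 77.1 95.1] z [75.8 82.5 89.8]
top c 277 x -47.5 out pct [59.  77.5 95.8] z [75.1 79.3 83. ]
top d 221 x -47.1 out pct [58.6 72.8 89.3] z [73.5 77.6 82.2]
scene a 0
scene b 103 x 51.2 out pct [62.8 80.7 98.6] z [74.7 81.8 87.6]
scene c 109 x -45.0 out pct [63.  79.8 98. ] z [74.3 77.9 80.5]
scene d 88 x -44.8 out pct [59.1 75.1 94.6] z [73.3 76.1 79.1]
```

Flap a is at about 0.22 rad and riding on the bead. Continuing in small steps.

```bash
python3 -m jog '[[[0.3,-1,-0.3,0,0,0,1],[0.3,-1,-0.3,0,0,0,1]]]'; python3 -m jog '[[[0.3,-1,-0.3,0,0,0,1],[0.3,-1,-0.3,0,0,0,1]]]'
```

```text
time_s: 12.45
tool_pos: [0.5933, 0.2256, 0.2261]
tcp_rot: [-0.01, -0.15, 0.989, 0.005]
contact_force: [-5.1, 14.6, 3.0]
finger_gap: -0.003
gripper_force: 7.6
time_s: 12.65
tool_pos: [0.5933, 0.2254, 0.226]
tcp_rot: [-0.01, -0.15, 0.989, 0.006]
contact_force: [-6.6, 15.8, 3.2]
finger_gap: 0.001
gripper_force: 8.4
```

```bash
python3 -m jog '[[[0.3,-1,-0.3,0,0,0,1],[0.3,-1,-0.3,0,0,0,1]]]'; python3 flap.py | grep -E "^t|a "
```

```text
time_s: 12.85
tool_pos: [0.5934, 0.2251, 0.2259]
tcp_rot: [-0.01, -0.151, 0.989, 0.006]
contact_force: [-6.2, 17.5, 3.0]
finger_gap: -0.002
gripper_force: 9.1
t 12.85 tip x,y,z 49.1 76.0 53.0 F along -0.8 18.6 3.0
wrist a 823 x 37.6 out pct [56.7 60.4 64. ] z [39.7 74.3 76.5]
top a 9
top b 255 x 48.3 out pct [60.1 77.8 95.2] z [75.  82.5 88.2]
top c 273 x -47.4 out pct [59.2 77.9 96.1] z [74.4 78.1 82.3]
top d 187 x -47.6 out pct [58.5 70.  83.8] z [74.6 78.5 82.7]
scene a 2
```

The flap a tip is at out = 64 mm (home is 64.5) and it jumped inward, so it has snapped. Backing off and crossing to clip c.

```bash
python3 -m jog '[[[-5,18,0,0,0,0,1],[-5,18,45,0,0,0,1],[-5,18,95,0,0,0,1],[-5,18,95,0,0,0,1]]]'; python3 flap.py | grep -E "^t|wrist"; python3 -c "
from h import *
print(tool().round(4))"
```

```text
time_s: 13.4
tool_pos: [0.5935, 0.2349, 0.3262]
tcp_rot: [-0.004, -0.147, 0.989, -0.0]
contact_force: [0.8, 0.2, 0.2]
finger_gap: 0.004
gripper_force: 0.0
t 13.4 tip x,y,z 53.7 82.8 153.2 F along 0.8 -0.0 0.2
wrist a 561 x 47.3 out pct [56.7 61.  64.5] z [39.9 74.4 76.7]
wrist b 1528 x 47.2 out pct [60.3 75.8 94.5] z [75.6 80.8 85.8]
wrist c 1456 x -47.9 out pct [59.7 75.5 95.8] z [74.7 76.7 78.5]
wrist d 2764 x -47.1 out pct [57.8 76.5 95. ] z [75.1 77.3 79.1]
top a 34 x 51.6 out pct [57.6 59.9 62.9] z [71.9 75.7 80.2]
top b 260 x 48.4 out pct [59.8 77.5 95.1] z [75.5 82.4 88.7]
top c 275 x -47.1 out pct [59.4 77.6 96. ] z [74.  77.6 81.9]
top d 277 x -46.2 out pct [58.9 76.5 94.8] z [74.1 78.8 82.9]
[[-0.9566 -0.2907 -0.0197  0.5911]
 [-0.2906  0.9568 -0.0075  0.2332]
 [ 0.0211 -0.0014 -0.9998  0.3195]
 [ 0.      0.      0.      1.    ]]
```

```bash
python3 -m jog '[[[-10,-45,0,0,0,0,1],[-20,-92,0,0,0,0,1],[-30,-138,0,0,0,0,1],[-39,-180,-5,0,0,0,1],[-42,-195,-25,0,0,0,1]]]'; python3 -m jog '[[[0,0,-22,0,0,0,1],[0,0,-22,0,0,0,1]]]'; python3 flap.py | grep -E "^t|wrist c"
```

```text
time_s: 14.05
tool_pos: [0.5479, 0.033, 0.2942]
tcp_rot: [-0.012, -0.144, 0.99, -0.004]
contact_force: [0.9, 0.3, 0.4]
finger_gap: 0.003
gripper_force: 0.0
time_s: 14.25
tool_pos: [0.5472, 0.0377, 0.2694]
tcp_rot: [-0.014, -0.147, 0.989, -0.002]
contact_force: [-0.9, -0.3, 0.2]
finger_gap: -0.002
gripper_force: 0.0
t 14.25 tip x,y,z -51.8 -92.2 96.5 F along -1.0 -0.1 0.2
wrist c 2458 x -55.1 out pct [59.1 71.6 95.3] z [74.6 76.8 78.5]
top a 38 x 49.6 out pct [57.3 59.8 63.6] z [71.1 75.7 81.3]
top b 0
top c 0
top d 279 x -46.1 out pct [58.6 76.5 95. ] z [74.8 78.6 82.4]
```

```bash
python3 -m jog '[[[2.9,0.9,-10,0,0,0,1],[2.9,0.9,-19,0,0,0,1],[2.7,1.5,-25,0,0,0,1],[2.6,1.9,-31,0,0,0,1]]]'; python3 -m jog '[[[-0.7,2.4,-4,0,0,0,1],[-1.5,5.1,-8,0,0,0,1],[-2.7,8.8,-11.2,0,0,0,1],[-2.7,8.8,-11.2,0,0,0,1]]]'; python3 flap.py | grep -E "^t|wrist c"
```

```text
time_s: 14.8
tool_pos: [0.5519, 0.0417, 0.2416]
tcp_rot: [-0.01, -0.148, 0.989, -0.001]
contact_force: [0.0, 1.0, 2.3]
finger_gap: 0.003
gripper_force: 0.8
time_s: 15.2
tool_pos: [0.5487, 0.0499, 0.2304]
tcp_rot: [-0.011, -0.147, 0.989, -0.002]
contact_force: [1.1, -3.8, 0.1]
finger_gap: -0.001
gripper_force: 1.3
t 15.2 tip x,y,z -45.5 -81.2 57.4 F along -0.0 -3.9 0.1
wrist c 1962 x -57.8 out pct [57.6 64.6 77.8] z [44.2 72.1 76.4]
top a 39 x 50.3 out pct [57.4 59.9 63.4] z [71.9 76.5 80.3]
top b 27 x 58.1 out pct [87.4 92.8 95.6] z [81.3 86.3 88.5]
top c 0
top d 281 x -45.7 out pct [60.1 77.5 95.9] z [73.9 78.4 83.1]
```

```bash
python3 -m jog '[[[0,0,-2,0,0,0,1],[-0.3,1,-4,0,0,0,1],[-0.6,2,-4,0,0,0,1],[-0.9,3,-4,0,0,0,1],[-0.9,3,-4,0,0,0,1]]]'; python3 -m jog '[[[-0.3,1,0,0,0,0,1],[-0.6,2,0,0,0,0,1],[-0.6,2,0,0,0,0,1]]]'; python3 flap.py | grep -E "^t |wrist c"
```

```text
time_s: 15.85
tool_pos: [0.5489, 0.051, 0.2273]
tcp_rot: [-0.009, -0.146, 0.989, -0.003]
contact_force: [2.4, -8.0, 3.3]
finger_gap: -0.001
gripper_force: 4.4
time_s: 16.15
tool_pos: [0.5488, 0.0515, 0.2273]
tcp_rot: [-0.009, -0.146, 0.989, -0.004]
contact_force: [3.8, -11.1, 4.2]
finger_gap: 0.0
gripper_force: 6.0
t 16.15 tip x,y,z -44.7 -80.6 54.4 F along 0.4 -11.7 4.2
wrist c 1804 x -57.9 out pct [57.7 64.  75. ] z [41.7 71.7 75.6]
```

```bash
python3 -m jog '[[[-0.3,1,0,0,0,0,1],[-0.6,2,0,0,0,0,1],[-0.6,2,0,0,0,0,1]]]'; python3 -m jog '[[[-0.3,1,0,0,0,0,1],[-0.5,1.5,0,0,0,0,1],[-0.5,1.5,0,0,0,0,1]]]'; python3 flap.py | grep -E "^t |wrist c"
```

```text
time_s: 16.6
tool_pos: [0.5486, 0.052, 0.2273]
tcp_rot: [-0.009, -0.145, 0.989, -0.005]
contact_force: [3.9, -14.6, 3.2]
finger_gap: -0.0
gripper_force: 7.5
time_s: 16.9
tool_pos: [0.5485, 0.0523, 0.2274]
tcp_rot: [-0.009, -0.144, 0.99, -0.006]
contact_force: [6.6, -16.6, 3.7]
finger_gap: -0.003
gripper_force: 8.7
t 16.9 tip x,y,z -44.8 -80.5 54.4 F along 1.4 -17.8 3.7
wrist c 1770 x -57.9 out pct [57.7 63.9 75.4] z [41.6 71.7 75.5]
```

Leverage is low because the contact is high on the flap. Backing off slightly, lowering, and pressing again.

```bash
python3 -m jog '[[[1.5,-5,0,0,0,0,1],[1.5,-5,-3,0,0,0,1],[1.2,-4,-5,0,0,0,1],[0.9,-3,-5,0,0,0,1],[0.9,-3,-5,0,0,0,1]]]'; python3 flap.py | grep -E "^t |wrist c"
```

```text
time_s: 17.55
tool_pos: [0.5484, 0.0536, 0.2224]
tcp_rot: [-0.009, -0.146, 0.989, -0.003]
contact_force: [3.3, -8.4, 3.8]
finger_gap: -0.0
gripper_force: 4.4
t 17.55 tip x,y,z -44.3 -78.1 49.4 F along 0.7 -9.0 3.8
wrist c 1189 x -58.7 out pct [57.4 61.6 64.9] z [39.2 73.4 76.3]
```

Flap c reads home. Backing off and moving to clip b.

```bash
python3 -m jog '[[[5,-18,0,0,0,0,1],[5,-18,30,0,0,0,1],[10,-18,60,0,0,0,1],[50,-6,60,0,0,0,1],[94,8,55,0,0,0,1]]]'; python3 -m jog '[[[3,0,0,0,0,0,1],[3,0,0,0,0,0,1]]]'; python3 flap.py | grep -E "^t |wrist"
```

```text
time_s: 18.2
tool_pos: [0.642, 0.0648, 0.2788]
tcp_rot: [-0.009, -0.148, 0.989, -0.0]
contact_force: [0.1, 0.2, -1.4]
finger_gap: -0.001
gripper_force: 0.0
time_s: 18.4
tool_pos: [0.6445, 0.0654, 0.2762]
tcp_rot: [-0.01, -0.148, 0.989, 0.0]
contact_force: [-0.9, -0.2, -0.4]
finger_gap: -0.005
gripper_force: 0.0
t 18.4 tip x,y,z 50.9 -93.8 103.3 F along -0.9 0.1 -0.4
wrist a 129 x 47.5 out pct [57.1 58.5 60.7] z [74.5 75.8 77.2]
wrist b 2747 x 42.3 out pct [59.7 74.3 95.2] z [75.2 80.5 86. ]
wrist c 1011 x -48.7 out pct [57.4 61.7 65.3] z [39.4 74.3 76.7]
wrist d 1747 x -46.5 out pct [59.4 74.7 95.5] z [75.2 77.2 78.9]
```

```bash
python3 -m jog '[[[-2.9,-0.9,-12,0,0,0,1],[-2.9,-0.9,-22,0,0,0,1],[-2.9,-0.9,-30,0,0,0,1],[-2.9,-0.9,-38,0,0,0,1]]]'; python3 -m jog '[[[-1.2,3.8,-7,0,0,0,1],[-2.3,7.6,-12,0,0,0,1],[-2.6,8.6,-15,0,0,0,1],[-2.6,8.6,-15,0,0,0,1]]]'; python3 flap.py | grep -E "^t |wrist b"
```

```text
time_s: 18.95
tool_pos: [0.641, 0.0628, 0.2378]
tcp_rot: [-0.01, -0.147, 0.989, -0.001]
contact_force: [0.3, 0.2, 2.2]
finger_gap: 0.0
gripper_force: 0.6
time_s: 19.35
tool_pos: [0.6386, 0.0722, 0.2234]
tcp_rot: [-0.01, -0.148, 0.989, -0.001]
contact_force: [0.3, 0.5, 0.3]
finger_gap: -0.0
gripper_force: 0.0
t 19.35 tip x,y,z 47.1 -85.8 50.4 F along 0.4 0.4 0.3
wrist b 1872 x 36.7 out pct [59.3 66.7 78.7] z [44.  70.4 76.4]
```

```bash
python3 -m jog '[[[-0.6,2,0,0,0,0,1],[-1.2,4,0,0,0,0,1],[-1.2,4,0,0,0,0,1]]]'; python3 -m jog '[[[-0.3,1,0,0,0,0,1],[-0.6,2,0,0,0,0,1],[-0.6,2,0,0,0,0,1]]]'; python3 flap.py | grep -E "^t |wrist b"
```

```text
time_s: 19.8
tool_pos: [0.638, 0.0743, 0.224]
tcp_rot: [-0.01, -0.147, 0.989, -0.002]
contact_force: [1.9, -3.4, -0.6]
finger_gap: -0.001
gripper_force: 1.7
time_s: 20.1
tool_pos: [0.6378, 0.0749, 0.224]
tcp_rot: [-0.009, -0.146, 0.989, -0.003]
contact_force: [3.3, -6.3, -0.5]
finger_gap: -0.001
gripper_force: 3.2
t 20.1 tip x,y,z 47.3 -83.9 51.0 F along 1.4 -7.0 -0.5
wrist b 1628 x 36.3 out pct [59.2 65.8 76.8] z [43.1 72.1 76.4]
```

```bash
python3 -m jog '[[[-0.3,1,0,0,0,0,1],[-0.6,2,0,0,0,0,1],[-0.6,2,0,0,0,0,1]]]'; python3 -m jog '[[[-0.3,1,0,0,0,0,1],[-0.6,2,0,0,0,0,1],[-0.6,2,0,0,0,0,1]]]'; python3 flap.py | grep -E "^t |wrist b"
```

```text
time_s: 20.55
tool_pos: [0.6377, 0.0754, 0.2239]
tcp_rot: [-0.009, -0.146, 0.989, -0.004]
contact_force: [3.7, -7.9, -1.3]
finger_gap: 0.002
gripper_force: 4.3
time_s: 20.85
tool_pos: [0.6375, 0.0759, 0.2239]
tcp_rot: [-0.009, -0.145, 0.989, -0.006]
contact_force: [5.0, -10.0, -1.4]
finger_gap: -0.002
gripper_force: 5.6
t 20.85 tip x,y,z 47.3 -83.6 50.9 F along 1.8 -11.0 -1.4
wrist b 1576 x 36.4 out pct [59.2 65.6 76.6] z [42.9 72.4 76.5]
```

```bash
python3 -m jog '[[[-0.3,1,0,0,0,0,1],[-0.6,2,0,0,0,0,1],[-0.9,3,0,0,0,0,1],[-0.9,3,0,0,0,0,1]]]'; python3 flap.py | grep -E "^t |wrist b"
```

```text
time_s: 21.4
tool_pos: [0.6373, 0.0767, 0.2239]
tcp_rot: [-0.009, -0.144, 0.989, -0.007]
contact_force: [6.7, -15.0, -2.0]
finger_gap: 0.001
gripper_force: 7.5
t 21.4 tip x,y,z 47.2 -83.5 50.9 F along 2.1 -16.3 -2.0
wrist b 1548 x 36.3 out pct [59.2 65.5 76.5] z [42.9 72.4 76.5]
```

```bash
python3 -m jog '[[[-0.3,1,0,0,0,0,1],[-0.6,2,0,0,0,0,1],[-0.6,2,0,0,0,0,1]]]'; python3 flap.py | grep -E "^t |wrist b"
```

```text
time_s: 21.85
tool_pos: [0.6371, 0.0772, 0.2237]
tcp_rot: [-0.009, -0.144, 0.99, -0.009]
contact_force: [7.9, -17.1, -3.2]
finger_gap: 0.0
gripper_force: 8.5
t 21.85 tip x,y,z 47.2 -83.3 50.7 F along 2.6 -18.7 -3.2
wrist b 1496 x 36.3 out pct [59.1 65.3 76.2] z [42.7 72.5 76.4]
```

Fz shows the tool is lifting the flap slightly. Easing off, then pushing in and down.

```bash
python3 -m jog '[[[1.5,-5,0,0,0,0,1],[1.5,-5,-1,0,0,0,1],[1.2,-4,-3,0,0,0,1],[0.9,-3,-5,0,0,0,1],[0.9,-3,-5,0,0,0,1]]]'; python3 flap.py | grep -E "^t |wrist b"
```

```text
time_s: 22.5
tool_pos: [0.6365, 0.0798, 0.2194]
tcp_rot: [-0.009, -0.146, 0.989, -0.004]
contact_force: [3.7, -7.5, 0.6]
finger_gap: -0.001
gripper_force: 4.5
t 22.5 tip x,y,z 47.6 -79.1 46.5 F along 1.3 -8.3 0.6
wrist b 858 x 35.3 out pct [58.5 62.5 65.8] z [38.6 73.4 75.8]
```

```bash
python3 -m jog '[[[5,-18,0,0,0,0,1],[5,-18,45,0,0,0,1],[5,-18,95,0,0,0,1],[-25,13,100,0,0,0,1],[-55,44,100,0,0,0,1]]]'; python3 flap.py | grep -E "^t |wrist"; python3 -m jog '[[[-30,30,0,0,0,0,1],[-60,60,0,0,0,0,1],[-85,88,0,0,0,0,1],[-85,88,0,0,0,0,1]]]'; python3 flap.py | grep -E "^t |wrist"
```

```text
time_s: 23.15
tool_pos: [0.5804, 0.1283, 0.3212]
tcp_rot: [-0.007, -0.146, 0.989, 0.0]
contact_force: [-0.6, 1.4, -0.2]
finger_gap: -0.001
gripper_force: 0.0
t 23.15 tip x,y,z 9.0 -15.0 148.3 F along -0.2 1.5 -0.2
wrist a 239 x 47.3 out pct [57.3 59.7 63.5] z [71.7 75.2 76.7]
wrist b 284 x 45.4 out pct [58.7 61.2 64.7] z [70.3 74.5 76.2]
wrist c 411 x -48.8 out pct [57.5 60.  63.6] z [71.2 74.9 76.4]
wrist d 2164 x -47.3 out pct [59.2 75.  95.5] z [75.3 77.5 79.1]
time_s: 23.7
tool_pos: [0.4916, 0.2207, 0.3192]
tcp_rot: [-0.011, -0.152, 0.988, 0.001]
contact_force: [0.4, -0.1, 0.0]
finger_gap: 0.003
gripper_force: 0.0
t 23.7 tip x,y,z -50.2 99.9 146.2 F along 0.4 -0.2 0.0
wrist a 29 x 30.9 out pct [62.4 64.  65.6] z [38.8 43.7 52.6]
wrist b 84 x 45.9 out pct [58.7 60.4 63.2] z [73.  75.1 76.2]
wrist c 122 x -49.2 out pct [57.1 59.2 62.4] z [73.4 75.4 76.7]
wrist d 2370 x -48.2 out pct [59.2 77.6 96.2] z [75.3 77.6 79.2]
```

```bash
python3 -m jog '[[[3.7,-5,-40,0,0,0,1],[3.7,-5,-56,0,0,0,1],[3.7,-5,-66,0,0,0,1],[3.7,-5,-74,0,0,0,1],[3.7,-5,-81,0,0,0,1]]]'; python3 -m jog '[[[1.2,-3.8,-7,0,0,0,1],[2.3,-7.6,-12,0,0,0,1],[2.6,-8.6,-16,0,0,0,1],[2.6,-8.6,-16,0,0,0,1]]]'; python3 flap.py | grep -E "^t |wrist d"
```

```text
time_s: 24.35
tool_pos: [0.4997, 0.2102, 0.2379]
tcp_rot: [-0.009, -0.147, 0.989, -0.001]
contact_force: [0.2, 0.8, 1.9]
finger_gap: -0.002
gripper_force: 0.7
time_s: 24.75
tool_pos: [0.5017, 0.2042, 0.2223]
tcp_rot: [-0.008, -0.148, 0.989, 0.001]
contact_force: [-1.1, 6.2, 1.8]
finger_gap: 0.002
gripper_force: 2.9
t 24.75 tip x,y,z -44.5 81.1 49.3 F along 0.7 6.2 1.8
wrist d 1491 x -56.8 out pct [58.8 64.4 73.9] z [40.6 72.  75.4]
```

Now on the bead with 6 N. Pushing in and down.

```bash
python3 -m jog '[[[0.3,-1,-1,0,0,0,1],[0.6,-2,-2,0,0,0,1],[0.9,-3,-3,0,0,0,1],[0.9,-3,-3,0,0,0,1]]]'; python3 flap.py | grep -E "^t |wrist d"
```

```text
time_s: 25.3
tool_pos: [0.5021, 0.2031, 0.2202]
tcp_rot: [-0.008, -0.149, 0.989, 0.003]
contact_force: [-3.5, 8.5, 8.6]
finger_gap: -0.002
gripper_force: 5.3
t 25.3 tip x,y,z -44.1 80.6 47.2 F along -0.9 9.1 8.6
wrist d 1346 x -57.0 out pct [58.8 63.9 72.4] z [39.3 71.9 75.2]
```

```bash
python3 -m jog '[[[0.3,-1,0,0,0,0,1],[0.6,-2,0,0,0,0,1],[0.6,-2,0,0,0,0,1]]]'; python3 flap.py | grep -E "^t |wrist d"
```

```text
time_s: 25.75
tool_pos: [0.5022, 0.2026, 0.2202]
tcp_rot: [-0.008, -0.15, 0.989, 0.005]
contact_force: [-5.1, 11.8, 8.0]
finger_gap: 0.004
gripper_force: 6.8
t 25.75 tip x,y,z -44.1 80.5 47.2 F along -1.4 12.8 8.0
wrist d 1316 x -57.1 out pct [58.8 63.8 72.3] z [39.3 71.9 75.1]
```

```bash
python3 -m jog '[[[-1.5,5,0,0,0,0,1],[-1.2,4,-1,0,0,0,1],[-0.9,3,-2,0,0,0,1],[-0.3,1,-3,0,0,0,1],[-0.3,1,-3,0,0,0,1]]]'; python3 flap.py | grep -E "^t |wrist d"
```

```text
time_s: 26.4
tool_pos: [0.5025, 0.2009, 0.2167]
tcp_rot: [-0.008, -0.149, 0.989, 0.002]
contact_force: [-2.5, 8.8, 6.1]
finger_gap: -0.0
gripper_force: 4.4
t 26.4 tip x,y,z -44.6 77.9 43.7 F along 0.2 9.1 6.1
wrist d 956 x -59.1 out pct [58.4 62.4 65.4] z [38.6 73.2 75.5]
```

Flap d is home. Retreating clear and checking everything.

```bash
python3 -m jog '[[[-5,18,0,0,0,0,1],[-7,24,45,0,0,0,1],[-7,24,95,0,0,0,1],[-7,24,140,0,0,0,1],[-7,24,150,0,0,0,1]]]'; python3 -m jog '[[[-20,40,20,0,0,0,1],[-40,80,40,0,0,0,1],[-60,120,40,0,0,0,1],[-60,120,40,0,0,0,1],[-60,120,40,0,0,0,1]]]'; python3 flap.py
python3 - <<'E'
from h import *
p,d=r.snapshot('top'); q,_=r.snapshot('scene')
cv2.imwrite('pics/end.png',np.hstack([cv2.resize(p[60:240,140:420],(400,257)),cv2.resize(q[120:300,230:510],(400,257))])[:,:,::-1])
E
```

```text
time_s: 27.05
tool_pos: [0.4971, 0.2215, 0.3702]
tcp_rot: [-0.006, -0.147, 0.989, -0.0]
contact_force: [1.3, 0.3, -0.2]
finger_gap: -0.004
gripper_force: 0.0
time_s: 27.55
tool_pos: [0.4353, 0.3418, 0.405]
tcp_rot: [-0.01, -0.148, 0.989, -0.002]
contact_force: [1.7, -1.1, 0.0]
finger_gap: 0.0
gripper_force: 0.0
t 27.55 tip x,y,z -68.6 230.9 232.0 F along 1.3 -1.6 0.0
wrist a 396 x 46.3 out pct [58.  63.6 65.5] z [38.1 64.9 75.6]
wrist b 35 x 46.5 out pct [58.5 60.3 62.1] z [74.2 75.2 76.1]
wrist c 42 x -48.8 out pct [57.2 60.  61.8] z [73.8 75.2 76.8]
wrist d 503 x -49.3 out pct [58.4 64.  65.6] z [37.7 66.3 75.6]
top a 39 x 49.3 out pct [57.7 61.3 64.3] z [69.4 74.5 80.3]
top b 74 x 47.6 out pct [58.1 62.6 65.6] z [45.8 73.2 78.3]
top c 81 x -47.5 out pct [57.9 62.7 65.2] z [40.9 73.9 78.6]
top d 37 x -47.3 out pct [58.6 61.1 64.2] z [70.1 75.2 80.9]
scene a 0
scene b 148 x 50.1 out pct [59.9 65.6 68. ] z [37.2 59.6 75.3]
scene c 122 x -45.9 out pct [60.1 65.3 68.9] z [38.3 58.3 75.1]
scene d 2
```

View pics/end.png

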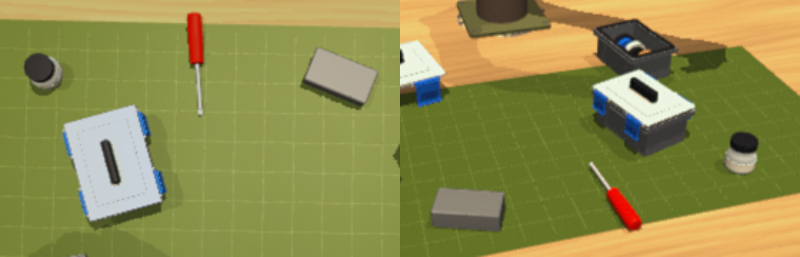

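The lid is on the box at (115,165) with all four clips hanging vertical (outer faces at about 64.5 mm, tips at about 38 mm). The driver, jar and cassette have not moved, and the arm is clear.

```bash
python3 -c "
from rig import r
print(r.close_job())"
```

```text
the job is handed in; nothing more can be done
None
```

The dry box is closed and handed in: the lid is seated on the gasket, all four clips measured home, snapped in the order a, c, b, d, and the other things on the bench look unmoved; the robot's clock read about 28 s.

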